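# Prove the change key, then hold the safe lock's reset button

## Robot

A 6-joint arm with a two-finger parallel gripper is mounted at the origin on the work surface. World frame = base frame: x ahead of the robot, y to its left, z up, the work surface at z = 0. Lengths are in m, angles in degrees, forces in N, time in s.
With the tool pointing down it reaches from about 0.375 to 0.9 m from the base axis. Payload 3.1 kg.
Tool frame: the origin (TCP) lies at the very end of the fingers, on their centre line; the grasp point (between the pads) lies 19 mm behind it (bot.hold_point_z is the z of the grasp point in the tool frame, in m); z points along the fingers, y is the direction in which the jaws open and shut (so a half turn about z gives the same grasp; the last joint's range is limited). The gripper opens to 87 mm and grips with 3 to 60 N. Pads are 19 mm wide; open, the fingers measure 117 mm over their backs; the gripper's body (75 mm by 190 mm) begins 51 mm behind the grasp point.
Start: joints at [53.829, 30.224, 82.088, -0, 67.689, -10.227], TCP at [0.273, 0.562, 0.223] pointing down, gripper open.
Joint ranges: [-176.69, 176.69], [-43.24, 126.21], [12.49, 139.97], [-82, 262], [0, 151.66], [-163.58, 163.58]. Speed limits (degrees/s): [159.86, 159.86, 180, 180, 180, 180].

## Interface

Orientations are given as a 3x3 rotation matrix whose columns are the frame's x, y, z axes.
In Python, from rig import bot gives the robot as it stands.
- The arm moves only by the tool servo_tool, never from a script. Its argument "increments" is a list of rows, each a list of 3 entries, a list of its own where there are three numbers: the closure, from 0 (fully open) to 1 (shut), then the shift along the tool's x, y, z in mm, then the turn about the tool's z in degrees. In form: [[claw, [x, y, z], turn], ...]. A call has 1 to 5 rows; each row shifts and turns the commanded pose from where the row before left it, along the tool's axes as they then stand; what a row does not reach is not made up. A row lasts 1/8 s, in which the tool goes at most 62.5 mm and 10.7 degrees, less where a joint would pass 70% of its speed; a pose out of reach is approached as far as the arm can. A call with a gripper value outside its range is refused whole. The fingers move at their own pace and stop on an object; the grip force is fixed at half the most. Time passes only in rows, so rows that do not move let the fingers close. It gives the time, the measured TCP pose, the force and the opening at its end, in the units of the state.
- bot.read_state(): the state, without advancing time (a new reading comes with each control period).
- bot.capture(name): name is "scene" or "top"; returns (picture, depth): 420x560x3 uint8, blue, green, red; 420x560 float32, m along the optical axis (not along the pixel's ray), 0 where there is no reading.
- bot.camera_info(name): a dict with "K" (3x3 intrinsics, pixels), "R" (3x3) and "t" (3): a world point X has camera coordinates R X + t. Camera axes: x right, y down, z forward; pixel columns grow to the right and rows downward; lengths in m; the calibration is good to about 2 mm. A picture is of the moment at which its call begins. camera_info takes no time and is no camera call.
- bot.hand_in(): hands the job in, once; it reports no verdict.
Trained networks look in the newest picture that a camera, given by its name, has taken for a name from the list of things; names that differ only in an ending like _2 or _b are one class to them, and where a whole thing is asked for, a point or a joint stands for the part that bears it (a point fixed in the world has none). Each returns a list of dicts, best first, with "p" (0 to 1); they miss things now and then, are a little off and sometimes report something else, mostly with a low value. They report only what shows in the picture. A call takes as long as a camera call.
- bot.find_in(camera, thing): "bbox" ([left, top, right, bottom] in pixels, round what is visible of it).
- bot.trace(camera, thing): "region" (420x560 bool, what is visible of it) and "bbox" ([left, top, right, bottom] in pixels, round what is visible of it).
The state is a dict: "time_s": time; "joint_positions": joint angles; "qvel": joint speeds; "tau": joint torques, N m; "position": TCP position; "tcp_rot": TCP orientation; "force": force on the tool from outside, world axes, zero at the start; "moment": the same for the moment, N m; "opening": opening from 0.0 (shut) to 1.0 (fully open).
Only numpy, scipy, OpenCV 4.12 (cv2) and the standard library are available. Lean on these libraries where they do the work, as an engineer would, in place of code of your own. Each camera call takes 0.05 s, during which the arm holds its last target.

## Task

Take the black change key from its stand and prove it by sliding its slim shank down the bore of the brass go-gauge to the collar, then draw it out again. Then reach its shank through the brass escutcheon of the safe lock, press the recessed orange reset button fully down without forcing it and keep it down for a few seconds; finish while still gripping the key and holding the button down, do not let go. Leave the bright key, the padlock, the screwdriver and the spare escutcheon where they are.

Things in the scene. Friction and masses are not known exactly. Their poses are not given: they have to be found in the camera images.
- black_key: Black steel change key, loose, 160 g, standing bow up. Origin at the shank's tip (lower end), z up through the bow. Round shank 10 mm across, 70 mm long, its last 5 mm tapered to 4 mm; collar 26 mm across, 6 mm thick (70 to 76 mm above the tip), hangs on the stand's top; flat bow 10 mm thick along x, 30 mm wide along y, 76 to 118 mm above the tip: grip it across the 10 mm.
- black_key_tip (a point): The tip of the black key's shank (the key's origin).
- black_key_bow (a point): Centre of the black key's bow, 97 mm above the tip, 21 mm above the collar's upper face; same axes as the key.
- bright_key: Bright steel change key standing in its own stand: same collar and bow, but a shank of 17 mm diameter, too thick for gauge and lock. Not to be moved. Origin at the shank's tip.
- black_stand: Fixed wooden block 60 x 60 x 84 mm with a 12.5 mm hole, 76 mm deep from its top, in which the black key stands. Origin at the centre of its underside. The bright key's stand looks the same.
- gauge: Fixed go-gauge: brass block 46 x 46 mm on a steel foot 75 x 75 x 8 mm, 80 mm tall in all, with a 14 mm vertical bore, 72 mm deep, straight down from the centre of its top. Origin at the centre of its underside.
- gauge_mouth (a point): Centre of the gauge bore at its upper face, 80 mm above the counter; z up.
- lock: Fixed grey safe lock case 120 x 90 x 86 mm, lying with its cover up, a 64 x 50 mm brass escutcheon 6 mm thick on top (upper face 92 mm above the counter) with a round 16 mm aperture in its centre; short brass bolt at its +y side. Origin at the centre of its underside.
- lock_mouth (a point): Centre of the 16 mm aperture at the escutcheon's upper face, 92 mm above the counter; z up. The button's top lies 42 mm straight below it.
- reset_button (a joint): Travel of the recessed reset button, 0 = up, 0.006 m = fully down (orange disc 20 mm across, inside the case under the aperture). A spring pushes back with 1.5 N at the start and 5 N fully down; it returns when let go.
- reset_button_top (a point): Centre of the button's upper face; moves with it.
- padlock: Rusty cylinder padlock lying on the counter, body 55 mm long and 42 mm across, with a steel shackle. Leave alone.
- screwdriver: Screwdriver 200 mm long with a white ceramic-insulated handle, lying. Leave alone.
- spare_escutcheon: Loose polished brass escutcheon plate 50 x 90 x 5 mm lying on the counter. Leave alone.

How it is judged (in metres and radians):
On the way, in this order (a step that is already met when the one before it is completed fails the run):
1. the gripped black key's shank is at least 50 mm down the gauge bore (z of black_key_tip in the frame of gauge_mouth below -0.05 m and horizontal distance between black_key_tip and gauge_mouth below 0.006 m and contact force between the fingers and black_key above 1 N), for 0.1 s.
2. the black key is drawn out of the gauge, still gripped (z of black_key_tip in the frame of gauge_mouth above 0.002 m and contact force between the fingers and black_key above 1 N), for 0.05 s.
3. the black key, through the escutcheon, has held the button down for 2 s (value of joint reset_button above 0.0045 m and contact force between black_key and reset_button above 1.5 N and z of black_key_tip in the frame of lock_mouth below -0.035 m and horizontal distance between black_key_tip and lock_mouth below 0.009 m and contact force between the fingers and black_key above 2 N), for 2 s.
At the end, for the whole second after the job is handed in: The gripped black key, its tip 35 mm or more below the escutcheon's face and within 9 mm of the aperture's axis, presses the button 4.5 mm or more down with over 1.5 N; the bright key has moved under 30 mm; padlock, screwdriver and spare escutcheon under 40 mm (all of step 3 and distance of bright_key from where it was at the start of the episode below 0.03 m and distance of each of padlock, screwdriver, spare_escutcheon from where it was at the start of the episode below 0.04 m); the arm keeps its last pose, push and grip.
It fails at once if the button is forced (over 30 N) (contact force between black_key and reset_button above 30 N).
It fails at once if the bright key is displaced by more than 30 mm (distance of bright_key from where it was at the start of the episode above 0.03 m).
It fails at once if the padlock, screwdriver or spare escutcheon is displaced by more than 40 mm (distance of any of padlock, screwdriver, spare_escutcheon from where it was at the start of the episode above 0.04 m).
It also fails if it takes over 56 s, if anything falls off the work surface, if the arm or the gripper's body presses on something with over 40 N, if the wrist force passes 120 N, or if a joint passes its speed limit or range.

## Working session

There is one attempt and no reset: what is moved stays moved. The work goes in short steps, Python scripts to look and compute and a tool call to move; the robot and the scene stay as the last step left them, time stands still between calls to the robot, and variables do not carry over. Pictures are saved under pics/ and viewed, and the job is handed in when it is done.

Besides the shell and the picture viewer there is one more tool, called as name([rows], argument=value, ...), one row to a line, values as JSON. servo_tool: Moves the arm, as the interface text tells. Its arguments: {"type":"object","properties":{"increments":{"type":"array","items":{"type":"array"}}},"required":["increments"]}

```bash
mkdir -p pics; ls
python3 - <<'E'
from rig import bot
import cv2,numpy as np
for c in("scene","top"):
    p,d=bot.capture(c);cv2.imwrite(f"pics/{c}0.png",p);np.save(f"pics/{c}0.npy",d)
    i=bot.camera_info(c);print(c,i["K"],i["R"],i["t"])
    for n in("black_key","bright_key","black_stand","gauge","lock","padlock","screwdriver","spare_escutcheon"):
        print(n,[(np.round(r["bbox"]).tolist(),round(r["p"],2)) for r in bot.find_in(c,n)[:3]])
print(bot.read_state())
E
```

```text
pics
scene [[521.21667464   0.         283.1853686 ]
 [  0.         521.21667464 207.93780468]
 [  0.           0.           1.        ]] [[-0.79169793  0.61090005  0.00393889]
 [ 0.38869195  0.50867987 -0.76822091]
 [-0.47130983 -0.60666788 -0.64017273]] [ 0.49073833 -0.16742646  1.45459823]
black_key [([278.0, 153.0, 292.0, 174.0], 0.64)]
bright_key [([368.0, 199.0, 382.0, 220.0], 0.75)]
black_stand [([272.0, 163.0, 304.0, 209.0], 0.57)]
gauge [([215.0, 131.0, 253.0, 172.0], 0.82)]
lock [([390.0, 246.0, 469.0, 331.0], 0.78)]
padlock [([368.0, 198.0, 382.0, 222.0], 0.67), ([168.0, 181.0, 192.0, 202.0], 0.57)]
screwdriver [([181.0, 260.0, 254.0, 288.0], 0.78)]
spare_escutcheon [([299.0, 329.0, 340.0, 372.0], 0.74)]
top [[444.83709585   0.         271.11406508]
 [  0.         444.83709585 216.18804834]
 [  0.           0.           1.        ]] [[-0.14532632 -0.98937157 -0.00491478]
 [-0.96827628  0.14324479 -0.20474858]
 [ 0.20327645 -0.02499649 -0.97880226]] [0.07985962 0.63285426 1.10837265]
black_key []
bright_key [([216.0, 277.0, 227.0, 287.0], 0.47)]
black_stand [([303.0, 237.0,
[... 417 characters left out ...]
  8.20840932e+01, -2.02798314e-04,
        6.76895809e+01, -1.02267715e+01]), 'qvel': array([-0.00377102, -0.06086976,  0.09120714, -0.01570775, -0.03738363,
       -0.08838244]), 'tau': array([-3.23415679e-04, -4.39996362e+01, -1.76985294e+01,  6.33223378e-02,
        5.03865257e-02,  3.33197150e-06]), 'position': array([0.27339232, 0.56204638, 0.2225921 ]), 'tcp_rot': array([[-8.99235658e-01,  4.37464545e-01,  5.43594819e-05],
       [ 4.37464548e-01,  8.99235656e-01,  6.88085454e-05],
       [-1.87806853e-05,  8.56554438e-05, -9.99999996e-01]]), 'force': array([-0.43424482,  0.09330855, -0.42218108]), 'moment': array([ 0.03174921, -0.05705588,  0.03149506]), 'opening': 1.0041172327487071}
```

Run:
```python
import cv2
a=cv2.imread("pics/scene0.png");b=cv2.imread("pics/top0.png")
cv2.imwrite("pics/s1.png",cv2.resize(a[110:350,150:480],None,fx=2.4,fy=2.4,interpolation=2))
cv2.imwrite("pics/t1.png",cv2.resize(b[130:330,120:420],None,fx=2.6,fy=2.6,interpolation=2))
```

```text
(no output)
```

View pics/s1.png

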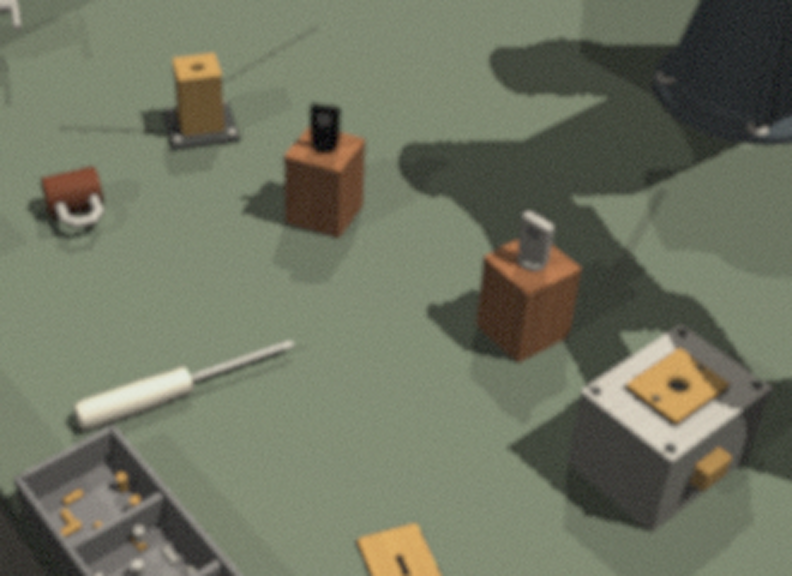

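View pics/t1.png

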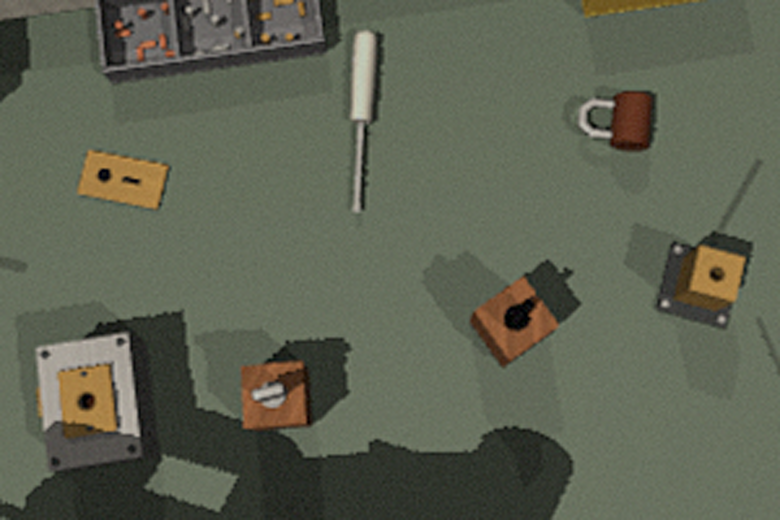

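The scene view shows the black key at about (285,163), the gauge bore at (232,138), and the lock aperture at (433,270). In the top view they are at about (318,252), (396,235) and (153,284). Next I'll refine these and compute positions.

```bash
cat > h.py <<'E'
import cv2,numpy as np
from rig import bot
def ray(c,uv,z):
    i=bot.camera_info(c);R=np.array(i["R"]);t=np.array(i["t"]);K=np.array(i["K"])
    C=-R.T@t;d=R.T@np.linalg.inv(K)@np.array([uv[0],uv[1],1.])
    return C+d*(z-C[2])/d[2]
def proj(c,X):
    i=bot.camera_info(c);x=np.array(i["K"])@(np.array(i["R"])@np.array(X)+np.array(i["t"]));return x[:2]/x[2]
def dark(img,box,frac=.5):
    x0,y0,x1,y1=box;g=img[y0:y1,x0:x1].max(2).astype(float)
    lo,hi=np.percentile(g,2),np.percentile(g,80);w=np.clip((lo+frac*(hi-lo)-g),0,None)
    m=(w>0).astype(np.uint8);n,l,s,cc=cv2.connectedComponentsWithStats(m)
    k=1+np.argmax(s[1:,4]);w=w*(l==k);ys,xs=np.mgrid[y0:y1,x0:x1]
    return (w*xs).sum()/w.sum(),(w*ys).sum()/w.sum(),int(s[k,4])
E
python3 - <<'E'
from h import *
a=cv2.imread("pics/scene0.png");b=cv2.imread("pics/top0.png")
for n,c,im,box,z in(("gauge","top",b,(390,229,402,241),.08),("gauge","scene",a,(226,134,239,142),.08),("lock","top",b,(147,277,161,291),.092),("lock","scene",a,(427,265,441,276),.092)):
    r=dark(im,box);print(n,c,np.round(r,2),ray(c,r[:2],z).round(4))
for c in("scene","top"):
    d=np.load(f"pics/{c}0.npy");i=bot.camera_info(c);R=np.array(i["R"]);t=np.array(i["t"]);K=np.array(i["K"])
    v,u=np.mgrid[:420,:560];P=(np.stack([(u-K[0,2])/K[0,0]*d,(v-K[1,2])/K[1,1]*d,d],-1)-t)@R
    # stand top pts
    bx=(268,148,310,212) if c=="scene" else (298,232,338,274)
    Q=P[bx[1]:bx[3],bx[0]:bx[2]].reshape(-1,3);im=(a if c=="scene" else b)[bx[1]:bx[3],bx[0]:bx[2]].reshape(-1,3)
    s=Q[(abs(Q[:,2]-.084)<.004)]
    r=cv2.minAreaRect((s[:,:2]*1000).astype(np.float32));print(c,"standtop",r,len(s))
    k=Q[(Q[:,2]>.100)];print("bow",len(k),k.mean(0).round(4),k.max(0).round(4),k.min(0).round(4))
    k=Q[(Q[:,2]>.126)&(Q[:,2]<.138)];print("bowtop",len(k),k.mean(0).round(4),cv2.minAreaRect((k[:,:2]*1000).astype(np.float32)) if len(k)>3 else 0)
    for nm,bb,zz in(("gtop",(205,125,260,178) if c=="scene" else (365,218,412,262),.08),("esc",(385,240,475,335) if c=="scene" else (125,255,190,318),.092)):
        Q=P[bb[1]:bb[3],bb[0]:bb[2]].reshape(-1,3);s=Q[(abs(Q[:,2]-zz)<.0035)];print(nm,cv2.minAreaRect((s[:,:2]*1000).astype(np.float32)),len(s))
E
```

```text
gauge top [394.84 235.28  22.  ] [ 0.5383 -0.3214  0.08  ]
gauge scene [231.88 137.64  14.  ] [ 0.5408 -0.3192  0.08  ]
lock top [152.6  283.77  31.  ] [0.5047 0.3059 0.092 ]
lock scene [432.23 270.06  33.  ] [0.5074 0.3076 0.092 ]
scene standtop ((525.3313598632812, -115.52518463134766), (64.60433197021484, 61.221553802490234), 26.900745391845703) 310
bow 179 [ 0.5643 -0.0664  0.16  ] [1.1392 0.6678 0.8006] [ 0.5127 -0.1288  0.1001]
bowtop 53 [ 0.526  -0.1154  0.1298] ((526.6343994140625, -114.61229705810547), (15.249650001525879, 28.262983322143555), 41.06426239013672)
gtop ((539.4828491210938, -320.51416015625), (52.93280792236328, 46.5918083190918), 66.60978698730469) 180
esc ((508.29180908203125, 307.4388427734375), (118.84730529785156, 83.20075225830078), 2.6446940898895264) 737
top standtop ((522.9521484375, -118.74575805664062), (60.245948791503906, 60.414337158203125), 27.14849281311035) 443
bow 60 [ 0.5134 -0.1084  0.2021] [0.5338 0.0161 1.2148] [ 0.3991 -0.1316  0.1062]
bowtop 50 [ 0.5224 -0.1184  0.1318] ((522.7198486328125, -118.90568542480469), (8.618940353393555, 30.15645408630371), 35.99591064453125)
gtop ((538.96044921875, -324.00970458984375), (46.72841262817383, 47.32691955566406), 65.27487182617188) 270
esc ((503.2416076660156, 303.87066650390625), (118.75383758544922, 89.65875244140625), 0.8809844851493835) 675
```

Run:
```python
import cv2
a=cv2.imread("pics/scene0.png");b=cv2.imread("pics/top0.png")
cv2.imwrite("pics/k1.png",cv2.resize(a[145:215,262:322],None,fx=8,fy=8,interpolation=2))
cv2.imwrite("pics/k2.png",cv2.resize(b[230:275,290:345],None,fx=12,fy=12,interpolation=2))
```

```text
(no output)
```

View pics/k1.png

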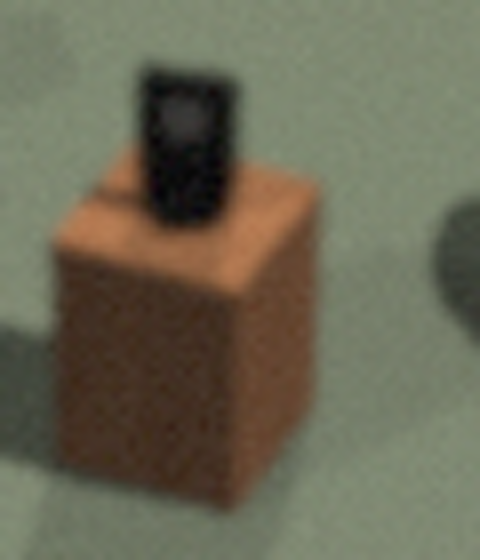

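View pics/k2.png

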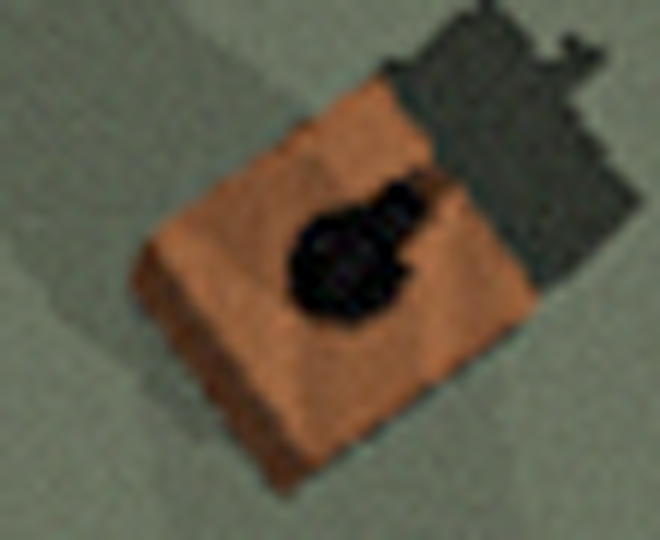

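```bash
cat >> h.py <<'E'
def rel(x,y,z,yaw=None):
    s=bot.read_state();p=s["position"];R=s["tcp_rot"]
    print("t",round(s["time_s"],2),"pos",p.round(4),"yaw_y",np.degrees(np.arctan2(R[1,1],R[0,1])).round(2),"F",s["force"].round(2),"open",round(s["opening"],3),"tiltz",R[:,2].round(4))
    if yaw is not None:
        a=np.radians(yaw);R=np.array([[-np.sin(a),np.cos(a),0],[np.cos(a),np.sin(a),0],[0,0,-1]])
    print("tool shift mm",(R.T@(np.array([x,y,z])-p)*1000).round(1))
E
python3 - <<'E'
from h import *
rel(.524,-.1177,.180,36)
print(ray("top",(221,281),.12),ray("scene",(375,208),.12))
E
```

```text
t 0.9 pos [0.2734 0.562  0.2226] yaw_y 64.06 F [-0.43  0.09 -0.42] open 1.004 tiltz [ 1.e-04  1.e-04 -1.e+00]
tool shift mm [-697.2 -196.8   42.6]
[0.4844126  0.13263524 0.12      ] [0.48921798 0.13679501 0.12      ]
```

servo_tool([
  [0, [0, 0, 0], 9.5],
  [0, [0, 0, 0], 9.5],
  [0, [0, 0, 0], 9],
])

```text
time_s: 1.27
position: [0.2734, 0.562, 0.2226]
tcp_rot: [[-0.584, 0.812, -0.0], [0.812, 0.584, 0.0], [0.0, 0.0, -1.0]]
force: [1.0, -1.1, 0.4]
opening: 1.0
```

servo_tool([
  [0, [-45, -12.7, 0], 0],
  [0, [-45, -12.7, 0], 0],
  [0, [-45, -12.7, 0], 0],
  [0, [-45, -12.7, 0], 0],
  [0, [-45, -12.7, 0], 0],
])

```text
time_s: 1.9
position: [0.355, 0.3415, 0.2228]
tcp_rot: [[-0.589, 0.808, 0.001], [0.808, 0.589, 0.0], [-0.0, 0.001, -1.0]]
force: [0.7, 0.0, 1.1]
opening: 1.003
```

servo_tool([
  [0, [-45, -12.7, 0], 0],
  [0, [-45, -12.7, 0], 0],
  [0, [-45, -12.7, 0], 0],
  [0, [-45, -12.7, 0], 0],
  [0, [-45, -12.7, 0], 0],
])

```text
time_s: 2.52
position: [0.4362, 0.122, 0.2229]
tcp_rot: [[-0.589, 0.808, 0.001], [0.808, 0.589, 0.0], [-0.001, 0.001, -1.0]]
force: [1.8, 0.0, 0.1]
opening: 1.001
```

servo_tool([
  [0, [-45, -12.7, 0], 0],
  [0, [-45, -12.7, 0], 0],
  [0, [-45, -12.7, 0], 0],
  [0, [-45, -12.7, 0], 0],
  [0, [0, 0, 0], 0],
])

```text
time_s: 3.15
position: [0.5024, -0.0551, 0.2228]
tcp_rot: [[-0.585, 0.811, 0.003], [0.811, 0.585, -0.001], [-0.003, 0.001, -1.0]]
force: [-0.5, -0.3, -0.5]
opening: 0.999
```

Run:
```python
from h import *
rel(.524,-.1177,.170)
rel(.524,-.1177,.094,36)
```

```text
t 3.15 pos [ 0.5024 -0.0551  0.2228] yaw_y 35.81 F [-0.48 -0.27 -0.54] open 0.999 tiltz [ 0.0025 -0.0013 -1.    ]
tool shift mm [-63.3 -19.1  53. ]
t 3.15 pos [ 0.5024 -0.0551  0.2228] yaw_y 35.81 F [-0.48 -0.27 -0.54] open 0.999 tiltz [ 0.0025 -0.0013 -1.    ]
tool shift mm [-63.3 -19.3 128.8]
```

servo_tool([
  [0, [-31.5, -9.5, 0], 0],
  [0, [-31.5, -9.5, 0], 0],
  [0, [0, 0, 30], 0],
  [0, [0, 0, 20], 0],
  [0, [0, 0, 0], 0],
])

```text
time_s: 3.78
position: [0.5205, -0.1125, 0.1712]
tcp_rot: [[-0.589, 0.808, -0.004], [0.808, 0.589, 0.002], [0.004, -0.002, -1.0]]
force: [0.3, 0.2, 0.2]
opening: 1.002
```

Run:
```python
from h import *
rel(.524,-.1177,.094)
for c in("scene","top"):
    p,d=bot.capture(c);cv2.imwrite(f"pics/{c}2.png",p)
a=cv2.imread("pics/scene2.png")[60:240,200:400];b=cv2.imread("pics/top2.png")[170:320,230:430]
cv2.imwrite("pics/c2.png",np.hstack([cv2.resize(a,(400,360)),cv2.resize(b,(400,360))]))
```

```text
t 3.77 pos [ 0.5205 -0.1125  0.1712] yaw_y 36.09 F [0.32 0.16 0.25] open 1.002 tiltz [-0.0043  0.0022 -1.    ]
tool shift mm [-6.6 -0.1 77.2]
```

View pics/c2.png

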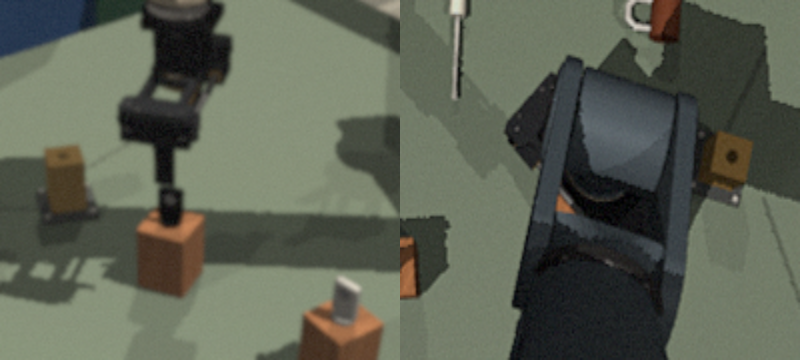

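The arm is above the key in both views. It may still be settling, so I'll let it hold for one row and then correct.

servo_tool([
  [0, [0, 0, 0], 0],
  [0, [0, 0, 0], 0],
])

```text
time_s: 4.12
position: [0.5227, -0.1141, 0.1734]
tcp_rot: [[-0.589, 0.808, 0.002], [0.808, 0.589, -0.001], [-0.002, 0.001, -1.0]]
force: [-0.3, 0.2, -0.2]
opening: 0.999
```

Run:
```python
from h import *
rel(.524,-.1177,.094)
```

```text
t 4.12 pos [ 0.5227 -0.1141  0.1734] yaw_y 36.07 F [-0.28  0.23 -0.17] open 0.999 tiltz [ 1.6e-03 -7.0e-04 -1.0e+00]
tool shift mm [-3.6 -1.1 79.4]
```

servo_tool([
  [0, [-3.6, -1, 20], 0],
  [0, [0, 0, 20], 0],
  [0, [0, 0, 20], 0],
  [0, [0, 0, 19], 0],
  [0, [0, 0, 0], 0],
])

```text
time_s: 4.75
position: [0.5228, -0.1173, 0.0928]
tcp_rot: [[-0.589, 0.808, -0.002], [0.808, 0.589, 0.001], [0.002, -0.001, -1.0]]
force: [-0.7, 0.6, 0.0]
opening: 1.0
```

servo_tool([
  [0, [0, 0, 0], 0],
  [0, [0, 0, 0], 0],
])

```text
time_s: 5.0
position: [0.5242, -0.1178, 0.0946]
tcp_rot: [[-0.589, 0.808, 0.002], [0.808, 0.589, -0.001], [-0.002, 0.001, -1.0]]
force: [0.3, 0.7, -0.2]
opening: 1.002
```

Run:
```python
from h import *
rel(.524,-.1177,.094)
p,d=bot.capture("scene")
cv2.imwrite("pics/c3.png",cv2.resize(p[110:215,240:340],None,fx=6,fy=5.5,interpolation=2))
```

```text
t 5.0 pos [ 0.5242 -0.1178  0.0946] yaw_y 36.06 F [ 0.33  0.66 -0.25] open 1.002 tiltz [ 1.9e-03 -9.0e-04 -1.0e+00]
tool shift mm [ 0.2 -0.1  0.6]
```

View pics/c3.png

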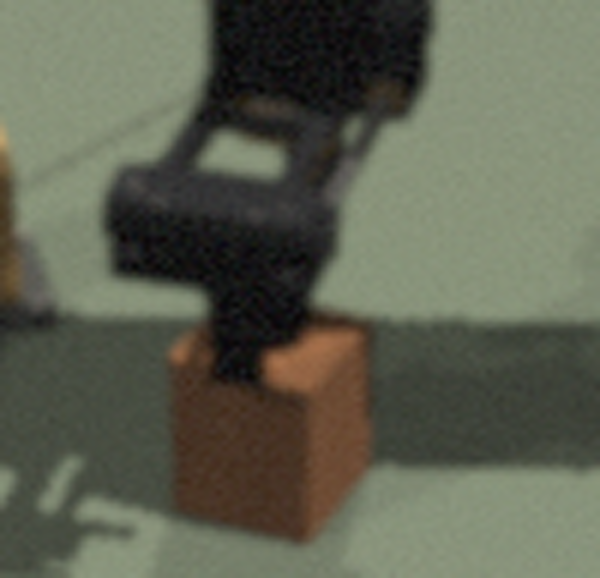

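The near finger is in front of the bow and hides it, and the fingers straddle the key with no contact. I'll close gradually.

servo_tool([
  [0.5, [0, 0, 0], 0],
  [0.8, [0, 0, 0], 0],
  [1, [0, 0, 0], 0],
  [1, [0, 0, 0], 0],
  [1, [0, 0, 0], 0],
])

```text
time_s: 5.68
position: [0.5235, -0.1175, 0.0935]
tcp_rot: [[-0.589, 0.808, -0.0], [0.808, 0.589, 0.0], [0.0, -0.0, -1.0]]
force: [0.2, 0.5, 0.3]
opening: 0.517
```

servo_tool([
  [1, [0, 0, 0], 0],
  [1, [0, 0, 0], 0],
  [1, [0, 0, 0], 0],
])

```text
time_s: 6.05
position: [0.5235, -0.1175, 0.0935]
tcp_rot: [[-0.589, 0.808, -0.0], [0.808, 0.589, 0.0], [0.0, -0.0, -1.0]]
force: [-1.0, 0.0, 1.2]
opening: 0.17
```

Run:
```python
from h import *
s=bot.read_state();rel(.524,-.1177,.094);print(s["moment"],s["opening"]*87)
```

```text
t 6.05 pos [ 0.5235 -0.1175  0.0935] yaw_y 36.06 F [-1.04  0.01  1.15] open 0.17 tiltz [-0.  0. -1.]
tool shift mm [-0.4  0.3 -0.5]
[-0.04656507 -0.0135211   0.04022305] 14.749204816779825
```

servo_tool([
  [1, [0, 0, 0], 0],
  [1, [0, 0, 0], 0],
  [1, [0, 0, 0], 0],
  [1, [0, 0, 0], 0],
])

```text
time_s: 6.55
position: [0.5235, -0.1176, 0.0936]
tcp_rot: [[-0.589, 0.808, 0.0], [0.808, 0.589, -0.0], [-0.0, 0.0, -1.0]]
force: [0.1, 0.3, 1.3]
opening: 0.117
```

Run:
```python
from h import *
s=bot.read_state();rel(.524,-.1177,.094);print(s["moment"],s["opening"]*87)
```

```text
t 6.55 pos [ 0.5235 -0.1176  0.0936] yaw_y 36.06 F [0.14 0.34 1.28] open 0.117 tiltz [ 1.e-04 -0.e+00 -1.e+00]
tool shift mm [-0.4  0.3 -0.4]
[-0.06832195 -0.02782957  0.00259693] 10.158306029432175
```

Gripped: the opening is 10.2 mm. Lifting straight up.

servo_tool([
  [1, [0, 0, -8], 0],
  [1, [0, 0, -16], 0],
  [1, [0, 0, -22], 0],
  [1, [0, 0, -22], 0],
  [1, [0, 0, -22], 0],
])

```text
time_s: 7.18
position: [0.5233, -0.1175, 0.1853]
tcp_rot: [[-0.589, 0.808, 0.0], [0.808, 0.589, -0.0], [-0.001, 0.0, -1.0]]
force: [0.8, -1.0, -2.4]
opening: 0.113
```

servo_tool([
  [1, [0, 0, -12], 0],
  [1, [0, 0, 0], 0],
  [1, [0, 0, 0], 0],
  [1, [0, 0, 0], 0],
])

```text
time_s: 7.68
position: [0.5229, -0.1173, 0.1947]
tcp_rot: [[-0.589, 0.808, -0.002], [0.808, 0.589, 0.001], [0.002, -0.001, -1.0]]
force: [-0.6, 0.0, -2.1]
opening: 0.11
```

Run:
```python
from h import *
rel(.5396,-.3203,.1936)
p,d=bot.capture("scene");p2,d=bot.capture("top")
cv2.imwrite("pics/c4.png",np.hstack([cv2.resize(p[80:210,230:330],(400,520),interpolation=2),cv2.resize(p2[190:290,270:370],(400,400),interpolation=2)[:520] if 0 else cv2.resize(p2[190:320,270:370],(400,520),interpolation=2)]))
```

```text
t 7.67 pos [ 0.5229 -0.1173  0.1947] yaw_y 36.05 F [-0.63  0.04 -2.05] open 0.11 tiltz [-1.9e-03  8.0e-04 -1.0e+00]
tool shift mm [-174.  -105.9    0.9]
```

View pics/c4.png

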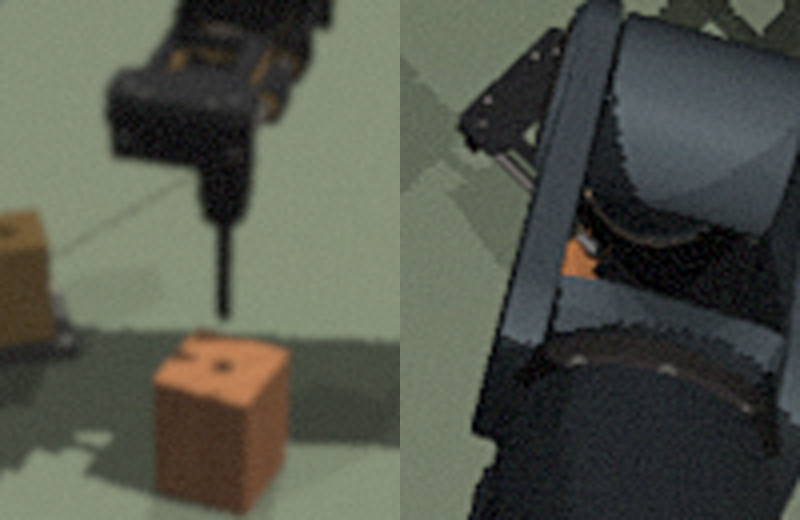

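Held upright. The tip is at about (286,159) in the scene view and the stand hole at (286,172). Next I'll calibrate the scene camera against the robot using the shank.

Run:
```python
from h import *
print("tip pred px",proj("scene",(.5231,-.1174,.1150)),"hole ray",ray("scene",(286.2,171.7),.084),"tip ray",ray("scene",(285.75,159.2),.1150))
p,d=bot.capture("scene");cv2.imwrite("pics/s5.png",p)
g=p[120:175,275:297].max(2).astype(float)
for r in range(130,163,2):
    row=p[r,276:297].max(1).astype(float);w=np.clip(110-row,0,None);
    if w.sum()>0: print(r,round((w*np.arange(276,297)).sum()/w.sum(),2),round(row.min()),round(w.sum()/80,1), proj("scene",(.5231,-.1174,.115)).round(1) if r==130 else "")
print(proj("scene",(.5231,-.1174,.17)))
```

```text
tip pred px [285.49149831 159.44743502] hole ray [ 0.52490463 -0.11202968  0.084     ] tip ray [ 0.52200623 -0.1178324   0.115     ]
130 285.52 15 12.5 [285.5 159.4]
132 285.54 8 11.5 
134 285.27 14 9.9 
136 285.47 23 4.3 
138 285.44 25 2.8 
140 285.35 25 2.7 
142 285.4 31 2.6 
144 285.35 30 2.6 
146 285.37 32 2.6 
148 285.37 28 2.6 
150 285.39 31 2.6 
152 285.34 31 2.6 
154 285.38 33 2.6 
156 285.39 23 2.6 
158 285.38 48 2.1 
160 285.0 107 0.0 
162 280.8 106 0.1 
[285.65734368 139.17330394]
```

Run:
```python
from h import *
p=cv2.imread("pics/s5.png")
r=dark(p,(281,167,292,176));print(r,ray("scene",r[:2],.084),proj("scene",(.5235,-.1176,.084)))
print(p[165:178,280:293].max(2))
r=dark(p,(226,134,239,142));print(r,ray("scene",r[:2],.08)); print(p[132:144,224:240].max(2))
d=np.load("pics/scene0.npy");i=bot.camera_info("scene");R=np.array(i["R"]);t=np.array(i["t"]);K=np.array(i["K"])
v,u=np.mgrid[:420,:560]
```

```text
(np.float64(285.18922108575924), np.float64(171.14870180959875), 14) [ 0.52543577 -0.11520804  0.084     ] [285.21568223 170.38210988]
[[148 153 159 161 161 161 163 160 157 154 156 154 151]
 [183 184 186 186 184 190 184 181 178 181 182 182 179]
 [192 192 190 192 189 190 189 187 193 194 189 189 190]
 [195 189 187 187 188 185 188 188 189 190 189 190 191]
 [191 189 185 180 173 167 165 176 186 188 191 186 185]
 [191 188 178 158 144 134 133 151 174 184 187 186 186]
 [192 184 172 143 117 107 110 133 161 180 185 185 188]
 [190 187 175 150 130 120 125 145 168 185 192 187 192]
 [184 184 179 169 162 158 161 168 184 189 197 191 193]
 [185 182 184 182 184 189 187 186 190 194 196 194 188]
 [188 187 190 190 197 193 191 191 191 190 186 186 190]
 [187 190 191 190 191 189 192 189 191 189 187 185 188]
 [175 179 172 176 177 179 184 186 186 187 186 189 186]]
(np.float64(230.85590778097983), np.float64(137.6400896573807), 16) [ 0.54294187 -0.32075778  0.08      ]
[[143 141 140 136 139 139 134 129 131 126 125 127 125 122 126 131]
 [128 128 128 124 120 126 125 121 121 124 122 120 118 118 117 124]
 [120 122 117 120 117 120 114 116 116 118 115 113 116 117 115 121]
 [116 116 115 116 113 113 109 107 109 112 113 115 114 116 117 119]
 [118 115 111 117 108  99  97  97  97 107 107 110 117 114 113 115]
 [111 113 111 112 110  93  85  79  89  93 100 111 114 115 112 113]
 [111 115 116 113 106  93  79  81  85  96 101 112 112 116 113 113]
 [111 111 115 112 112 103  92  95  94  99 108 113 112 114 113 114]
 [107 111 113 112 112 109 110 106 109 110 108 112 112 113 108 109]
 [106 108 112 111 108 109 105 109 110 109 106 106 103 104 101  97]
 [ 96 104 111 106 104 102 102  99  95  95  93  90  92  86  82  81]
 [ 85  95  91  87  87  88  82  81  81  78  76  77  77  75  74  74]]
```

Run:
```python
from h import *
rel(.5393,-.3216,.1936)
```

```text
t 7.83 pos [ 0.5232 -0.1174  0.1949] yaw_y 36.05 F [-0.13 -1.09 -1.63] open 0.11 tiltz [-1.3e-03  6.0e-04 -1.0e+00]
tool shift mm [-174.6 -107.1    1.2]
```

servo_tool([
  [1, [-20, -12, 0], 0],
  [1, [-40, -24, 0], 0],
  [1, [-40, -24, 0], 0],
  [1, [-40, -24, 0], 0],
  [1, [-24, -15, 0], 0],
])

```text
time_s: 8.45
position: [0.5401, -0.311, 0.1951]
tcp_rot: [[-0.587, 0.809, 0.0], [0.809, 0.587, -0.001], [-0.001, -0.0, -1.0]]
force: [-0.7, 0.4, -2.6]
opening: 0.112
```

servo_tool([
  [1, [-10.6, -8.1, 0], 0],
  [1, [0, 0, 0], 0],
  [1, [0, 0, 0], 0],
  [1, [0, 0, 0], 0],
])

```text
time_s: 8.95
position: [0.5397, -0.3203, 0.1956]
tcp_rot: [[-0.59, 0.808, -0.0], [0.808, 0.59, 0.001], [0.001, 0.0, -1.0]]
force: [-0.0, 0.0, -2.1]
opening: 0.115
```

Run:
```python
from h import *
rel(.5393,-.3216,.168)
p,d=bot.capture("scene");p2,d=bot.capture("top");cv2.imwrite("pics/s6.png",p)
cv2.imwrite("pics/c6.png",np.hstack([cv2.resize(p[85:180,195:270],(400,507),interpolation=2),cv2.resize(p2[190:285,350:425],(400,507),interpolation=2)]))
r=dark(p,(225,133,240,143));print(r)
for k in range(108,133,3):
    row=p[k,222:245].max(1).astype(float);w=np.clip(90-row,0,None);print(k,(w*np.arange(222,245)).sum()/max(w.sum(),1),w.sum()/70)
s=bot.read_state()["position"];print(proj("scene",s-[0,0,.0796]),proj("scene",(s[0],s[1],.08)))
```

```text
t 8.95 pos [ 0.5397 -0.3203  0.1956] yaw_y 36.14 F [-0.04  0.   -2.09] open 0.115 tiltz [-4.e-04  7.e-04 -1.e+00]
tool shift mm [-0.9 -1.1 27.6]
(np.float64(230.97799043062201), np.float64(137.66183290393818), 15)
108 229.8294573643411 1.8428571428571427
111 230.0 1.7142857142857142
114 230.16216216216216 1.5857142857142856
117 230.328125 1.8285714285714285
120 230.6846153846154 1.8571428571428572
123 230.7843137254902 1.457142857142857
126 0.0 0.0
129 0.0 0.0
132 0.0 0.0
[231.03882545 125.05856968] [231.88141624 137.25421192]
```

View pics/c6.png

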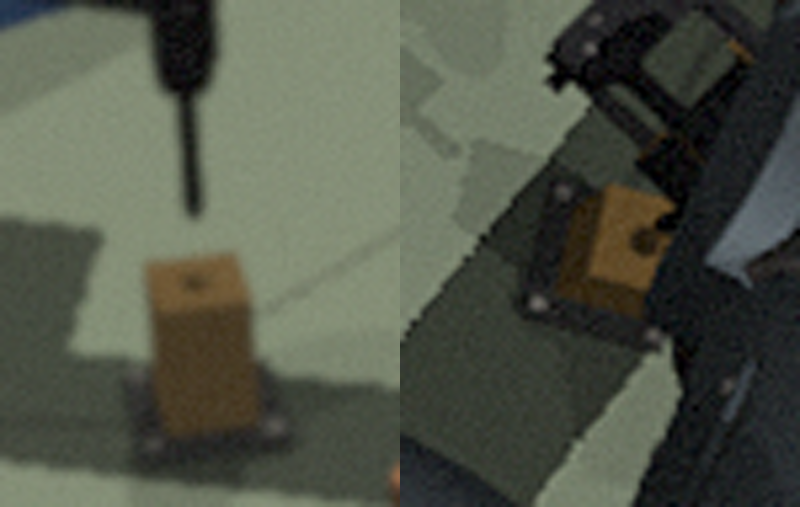

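The shank stands over the bore within about 1 mm laterally: tip at about (231,125), bore at about (231.3,137.5). I'll apply a small correction and descend in steps, watching the force.

servo_tool([
  [1, [-0.9, -0.3, 12], 0],
  [1, [0, 0, 12], 0],
  [1, [0, 0, 8], 0],
  [1, [0, 0, 0], 0],
])

```text
time_s: 9.55
position: [0.5393, -0.3222, 0.1621]
tcp_rot: [[-0.589, 0.808, -0.002], [0.808, 0.589, 0.002], [0.003, -0.001, -1.0]]
force: [0.2, 0.5, -2.0]
opening: 0.116
```

servo_tool([
  [1, [0, 0, 3], 0],
  [1, [0, 0, 3], 0],
  [1, [0, 0, 0], 0],
])

```text
time_s: 9.93
position: [0.5399, -0.3226, 0.1574]
tcp_rot: [[-0.589, 0.808, -0.0], [0.808, 0.589, 0.0], [0.0, -0.0, -1.0]]
force: [0.2, -0.5, -1.9]
opening: 0.111
```

Run:
```python
from h import *
rel(.540,-.3212,.1556)
p,d=bot.capture("scene")
cv2.imwrite("pics/c7.png",cv2.resize(p[105:165,205:255],None,fx=10,fy=10,interpolation=2))
```

```text
t 9.93 pos [ 0.5399 -0.3226  0.1574] yaw_y 36.06 F [ 0.22 -0.49 -1.92] open 0.111 tiltz [-2.e-04  2.e-04 -1.e+00]
tool shift mm [1.  0.9 1.8]
```

View pics/c7.png

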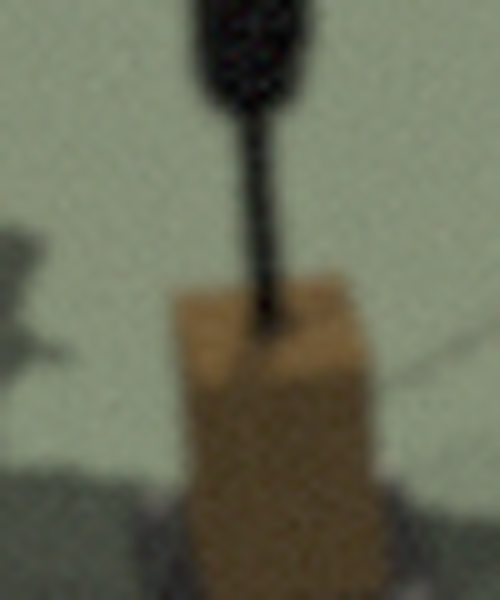

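The tip has entered the bore mouth without contact, with the bore showing slightly nearer the camera at about (231.5,138). I'll re-centre by 1 mm and go down gently.

servo_tool([
  [1, [1, 0.9, 2], 0],
  [1, [0, 0, 4], 0],
  [1, [0, 0, 4], 0],
  [1, [0, 0, 0], 0],
])

```text
time_s: 10.48
position: [0.5398, -0.3211, 0.147]
tcp_rot: [[-0.589, 0.808, -0.001], [0.808, 0.589, 0.001], [0.001, -0.0, -1.0]]
force: [-0.2, 0.0, -2.3]
opening: 0.111
```

servo_tool([
  [1, [0, 0, 6], 0],
  [1, [0, 0, 6], 0],
  [1, [0, 0, 0], 0],
])

```text
time_s: 10.85
position: [0.5396, -0.3209, 0.1347]
tcp_rot: [[-0.589, 0.808, -0.001], [0.808, 0.589, 0.001], [0.002, -0.0, -1.0]]
force: [-0.2, 0.7, -1.3]
opening: 0.113
```

No contact forces. Continuing down: collar contact is expected at TCP z of about 0.0896.

servo_tool([
  [1, [0, 0, 8], 0],
  [1, [0, 0, 8], 0],
  [1, [0, 0, 8], 0],
  [1, [0, 0, 0], 0],
])

```text
time_s: 11.35
position: [0.5395, -0.3208, 0.1104]
tcp_rot: [[-0.589, 0.808, -0.002], [0.808, 0.589, 0.001], [0.002, -0.001, -1.0]]
force: [-0.5, -0.6, -1.6]
opening: 0.113
```

servo_tool([
  [1, [0, 0, 8], 0],
  [1, [0, 0, 8], 0],
  [1, [0, 0, 0], 0],
  [1, [0, 0, 0], 0],
])

```text
time_s: 11.85
position: [0.5402, -0.3214, 0.0955]
tcp_rot: [[-0.589, 0.808, 0.0], [0.808, 0.589, -0.0], [-0.0, 0.0, -1.0]]
force: [0.6, -0.8, -2.5]
opening: 0.109
```

servo_tool([
  [1, [0, 0, 3], 0],
  [1, [0, 0, 1.5], 0],
  [1, [0, 0, 0], 0],
  [1, [0, 0, 0], 0],
])

```text
time_s: 12.35
position: [0.5402, -0.3214, 0.0911]
tcp_rot: [[-0.589, 0.808, 0.0], [0.808, 0.589, -0.0], [-0.0, 0.0, -1.0]]
force: [-0.0, -0.5, -1.1]
opening: 0.109
```

servo_tool([
  [1, [0, 0, 0.8], 0],
  [1, [0, 0, 0.7], 0],
  [1, [0, 0, 0], 0],
])

```text
time_s: 12.72
position: [0.5401, -0.3214, 0.0896]
tcp_rot: [[-0.589, 0.808, 0.0], [0.808, 0.589, -0.0], [-0.0, 0.0, -1.0]]
force: [0.1, 1.3, -1.1]
opening: 0.116
```

servo_tool([
  [1, [0, 0, 0.6], 0],
  [1, [0, 0, 0], 0],
  [1, [0, 0, 0], 0],
])

```text
time_s: 13.1
position: [0.5401, -0.3213, 0.0896]
tcp_rot: [[-0.589, 0.808, 0.0], [0.808, 0.589, -0.0], [-0.0, 0.0, -1.0]]
force: [-1.7, 2.0, 6.0]
opening: 0.112
```

Run:
```python
from h import *
rel(.54,-.3214,.1896)
p,d=bot.capture("scene")
cv2.imwrite("pics/c8.png",cv2.resize(p[95:175,200:265],None,fx=7,fy=7,interpolation=2))
```

```text
t 13.1 pos [ 0.5401 -0.3213  0.0896] yaw_y 36.06 F [-1.74  1.97  5.97] open 0.112 tiltz [ 2.e-04 -3.e-04 -1.e+00]
tool shift mm [  -0.    -0.1 -100. ]
```

View pics/c8.png

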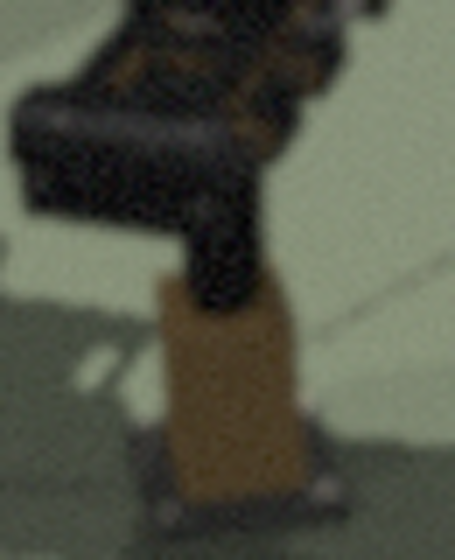

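The collar is seated on the gauge's top face at about (231,137), with an 8 N contact. Now drawing it out.

servo_tool([
  [1, [0, 0, -5], 0],
  [1, [0, 0, -12], 0],
  [1, [0, 0, -18], 0],
  [1, [0, 0, -20], 0],
  [1, [0, 0, -20], 0],
])

```text
time_s: 13.78
position: [0.5404, -0.3216, 0.1658]
tcp_rot: [[-0.589, 0.808, 0.001], [0.808, 0.589, -0.001], [-0.001, 0.0, -1.0]]
force: [0.5, 0.3, -1.9]
opening: 0.112
```

servo_tool([
  [1, [0, 0, -25], 0],
  [1, [0, 0, -30], 0],
  [1, [0, 0, -25], 0],
  [1, [0, 0, -10], 0],
  [1, [0, 0, 0], 0],
])

```text
time_s: 14.4
position: [0.5403, -0.3214, 0.2549]
tcp_rot: [[-0.589, 0.808, 0.001], [0.808, 0.589, -0.001], [-0.002, 0.0, -1.0]]
force: [-0.2, -0.1, -2.0]
opening: 0.109
```

Run:
```python
from h import *
rel(.505,.3065,.252)
```

```text
t 14.4 pos [ 0.5403 -0.3214  0.2549] yaw_y 36.06 F [-0.2  -0.08 -1.95] open 0.109 tiltz [ 0.0014 -0.0012 -1.    ]
tool shift mm [528.4 341.1   2.1]
```

servo_tool([
  [1, [20, 13, 0], 0],
  [1, [34, 22, 0], 0],
  [1, [40, 26, 0], 0],
  [1, [40, 26, 0], 0],
  [1, [40, 26, 0], 0],
])

```text
time_s: 15.02
position: [0.5274, -0.111, 0.2527]
tcp_rot: [[-0.589, 0.808, -0.003], [0.808, 0.589, 0.002], [0.003, -0.001, -1.0]]
force: [1.3, 1.1, -1.6]
opening: 0.112
```

servo_tool([
  [1, [40, 26, 0], 0],
  [1, [40, 26, 0], 0],
  [1, [40, 26, 0], 0],
  [1, [40, 26, 0], 0],
  [1, [40, 26, 0], 0],
])

```text
time_s: 15.65
position: [0.5142, 0.1266, 0.2528]
tcp_rot: [[-0.589, 0.808, -0.003], [0.808, 0.589, 0.0], [0.002, -0.002, -1.0]]
force: [0.2, -0.6, -2.0]
opening: 0.113
```

servo_tool([
  [1, [40, 26, 0], 0],
  [1, [40, 26, 0], 0],
  [1, [30, 19, 0], 0],
  [1, [20, 13, 0], 0],
  [1, [0, 0, 0], 0],
])

```text
time_s: 16.27
position: [0.5054, 0.2805, 0.2526]
tcp_rot: [[-0.591, 0.806, -0.003], [0.806, 0.591, -0.0], [0.002, -0.003, -1.0]]
force: [-0.8, -0.7, -1.4]
opening: 0.114
```

Run:
```python
from h import *
rel(.506,.3062,.192)
```

```text
t 16.27 pos [0.5054 0.2805 0.2526] yaw_y 36.26 F [-0.76 -0.7  -1.44] open 0.114 tiltz [-3.2e-03 -5.0e-04 -1.0e+00]
tool shift mm [20.3 15.8 60.6]
```

servo_tool([
  [1, [12, 8, 0], 0],
  [1, [9, 7, 20], 0],
  [1, [0, 0, 24], 0],
  [1, [0, 0, 0], 0],
  [1, [0, 0, 0], 0],
])

```text
time_s: 16.9
position: [0.508, 0.3043, 0.2105]
tcp_rot: [[-0.588, 0.809, 0.001], [0.809, 0.588, 0.0], [-0.0, 0.001, -1.0]]
force: [0.4, 0.9, -2.3]
opening: 0.115
```

Run:
```python
from h import *
rel(.506,.3062,.182)
p,d=bot.capture("scene");p2,d=bot.capture("top");cv2.imwrite("pics/s9.png",p)
cv2.imwrite("pics/c9.png",np.hstack([cv2.resize(p[210:310,390:470],(400,500),interpolation=2),cv2.resize(p2[230:330,115:195],(400,500),interpolation=2)]))
s=bot.read_state()["position"];print(proj("scene",s-[0,0,.0796]),proj("scene",(s[0],s[1],.092)),proj("scene",s-[0,0,.02]))
r=dark(p,(426,265,441,276));print(r,ray("scene",r[:2],.092))
for k in range(232,260,3):
    row=p[k,422:445].max(1).astype(float);w=np.clip(70-row,0,None);print(k,(w*np.arange(422,445)).sum()/max(w.sum(),1),w.sum()/50)
print(p[264:277,424:442].max(2))
```

```text
t 16.9 pos [0.508  0.3043 0.2105] yaw_y 36.02 F [ 0.43  0.86 -2.3 ] open 0.115 tiltz [ 7.e-04  3.e-04 -1.e+00]
tool shift mm [ 2.7 -0.5 28.5]
[434.55984065 254.22567405] [430.53460948 269.30734437] [441.05579452 229.88674033]
(np.float64(432.2195750325231), np.float64(270.0456852791878), 33) [0.50735929 0.30761239 0.092     ]
232 440.30872483221475 2.98
235 439.2909090909091 3.3
238 438.5029239766082 3.42
241 437.6078431372549 3.06
244 436.9817073170732 3.28
247 436.26797385620915 3.06
250 435.0 2.48
253 434.5869565217391 0.92
256 0.0 0.0
259 0.0 0.0
[[218 220 219 219 220 219 217 215 216 219 218 220 220 221 219 206 182 165]
 [220 218 220 219 218 216 212 212 213 216 218 218 221 219 219 216 207 204]
 [218 218 219 217 215 199 196 189 190 194 200 211 217 218 218 220 218 217]
 [218 220 218 214 197 176 163 151 151 157 171 182 201 216 218 218 221 218]
 [219 222 218 206 174 142 116 105 105 112 127 152 175 196 216 219 219 218]
 [219 218 216 194 154 109  76  69  66  77  90 113 147 179 205 219 220 219]
 [219 221 219 194 148  97  63  51  51  59  67  87 125 169 204 217 218 218]
 [221 222 220 207 171 131  92  68  58  60  68  84 126 171 208 219 220 218]
 [221 221 220 217 200 171 145 118  99  99 110 129 156 190 213 218 218 219]
 [219 220 218 220 217 204 187 170 160 160 170 179 196 214 217 221 220 219]
 [197 214 216 219 216 217 214 210 203 199 209 215 215 216 219 221 220 221]
 [168 199 216 218 218 220 219 217 217 217 219 220 218 218 220 218 219 218]
 [159 199 214 217 220 220 220 219 220 218 220 220 220 220 221 220 219 219]]
```

View pics/c9.png

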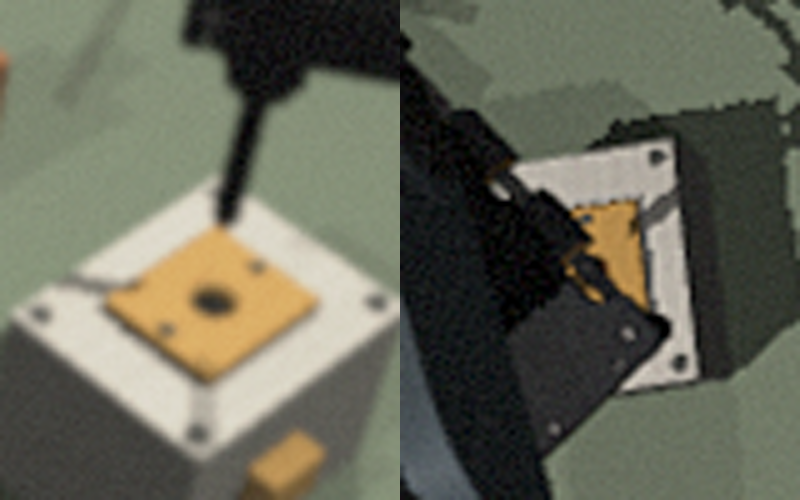

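In the scene view the aperture is at (432.2,269.9), and the tip at (434.5,254) matches the prediction within 0.4 px. Moving over it.

servo_tool([
  [1, [0, 0, 0], 0],
  [1, [0, 0, 0], 0],
])

```text
time_s: 17.25
position: [0.5078, 0.3044, 0.2105]
tcp_rot: [[-0.588, 0.809, 0.001], [0.809, 0.588, 0.0], [-0.0, 0.001, -1.0]]
force: [-0.2, -0.4, -2.5]
opening: 0.112
```

Run:
```python
from h import *
print(ray("scene",(432.5,269.9),.092))
rel(.5066,.3068,.178)
```

```text
[0.50665303 0.30768639 0.092     ]
t 17.25 pos [0.5078 0.3044 0.2105] yaw_y 36.05 F [-0.2  -0.36 -2.45] open 0.112 tiltz [ 1.e-03  4.e-04 -1.e+00]
tool shift mm [ 2.7  0.4 32.5]
```

Going to tip z = 0.098, 6 mm above the escutcheon, then looking.

servo_tool([
  [1, [2.7, 0.4, 12], 0],
  [1, [0, 0, 12], 0],
  [1, [0, 0, 8], 0],
  [1, [0, 0, 0], 0],
  [1, [0, 0, 0], 0],
])

```text
time_s: 17.88
position: [0.5065, 0.3069, 0.178]
tcp_rot: [[-0.589, 0.808, 0.0], [0.808, 0.589, 0.0], [-0.0, 0.0, -1.0]]
force: [-0.2, 0.4, -2.2]
opening: 0.115
```

Run:
```python
from h import *
rel(.5066,.3068,.1646)
p,d=bot.capture("scene")
cv2.imwrite("pics/c10.png",cv2.resize(p[225:295,400:465],None,fx=8,fy=8,interpolation=2))
s=bot.read_state()["position"];print(proj("scene",s-[0,0,.0796]),proj("scene",(s[0],s[1],.092)))
```

```text
t 17.88 pos [0.5065 0.3069 0.178 ] yaw_y 36.06 F [-0.21  0.39 -2.17] open 0.115 tiltz [ 3.e-04  1.e-04 -1.e+00]
tool shift mm [-0.1 -0.  13.4]
[432.8357166  267.19485606] [432.16943784 269.66288567]
```

View pics/c10.png

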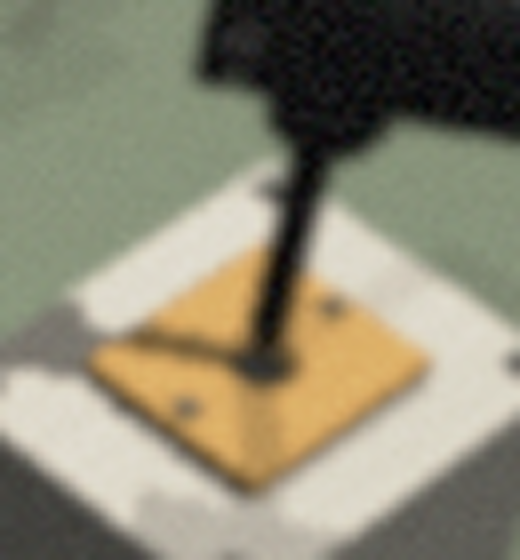

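The tip at about (433,267) is centred over the aperture and its shadow meets it there. Descending to just above the button; contact is expected at TCP z of about 0.1296.

servo_tool([
  [1, [0, 0, 5], 0],
  [1, [0, 0, 6], 0],
  [1, [0, 0, 6], 0],
  [1, [0, 0, 0], 0],
])

```text
time_s: 18.42
position: [0.5058, 0.3066, 0.1601]
tcp_rot: [[-0.589, 0.808, -0.002], [0.808, 0.589, -0.001], [0.0, -0.002, -1.0]]
force: [-0.7, 0.8, -1.8]
opening: 0.113
```

servo_tool([
  [1, [0, 0, 7], 0],
  [1, [0, 0, 7], 0],
  [1, [0, 0, 7], 0],
  [1, [0, 0, 5], 0],
  [1, [0, 0, 0], 0],
])

```text
time_s: 19.05
position: [0.5059, 0.3067, 0.1343]
tcp_rot: [[-0.589, 0.808, -0.001], [0.808, 0.589, -0.0], [0.0, -0.001, -1.0]]
force: [0.4, 0.6, -2.0]
opening: 0.111
```

servo_tool([
  [1, [0, 0, 2], 0],
  [1, [0, 0, 2], 0],
  [1, [0, 0, 0], 0],
  [1, [0, 0, 0], 0],
])

```text
time_s: 19.55
position: [0.5066, 0.3069, 0.1313]
tcp_rot: [[-0.589, 0.808, 0.001], [0.808, 0.589, 0.0], [-0.0, 0.001, -1.0]]
force: [-0.5, 0.7, 1.0]
opening: 0.11
```

servo_tool([
  [1, [0, 0, 1.5], 0],
  [1, [0, 0, 1.5], 0],
  [1, [0, 0, 0], 0],
  [1, [0, 0, 0], 0],
])

```text
time_s: 20.05
position: [0.5066, 0.3069, 0.1282]
tcp_rot: [[-0.589, 0.808, 0.001], [0.808, 0.589, 0.0], [-0.0, 0.001, -1.0]]
force: [0.3, 0.8, 2.9]
opening: 0.112
```

servo_tool([
  [1, [0, 0, 0.7], 0],
  [1, [0, 0, 0], 0],
  [1, [0, 0, 0], 0],
])

```text
time_s: 20.42
position: [0.5066, 0.3069, 0.1274]
tcp_rot: [[-0.589, 0.808, 0.001], [0.808, 0.589, 0.0], [-0.0, 0.001, -1.0]]
force: [0.5, -0.9, 3.4]
opening: 0.111
```

Run:
```python
from h import *
rel(.5066,.3068,.1236)
p,d=bot.capture("scene")
cv2.imwrite("pics/c11.png",cv2.resize(p[225:295,400:465],None,fx=8,fy=8,interpolation=2))
print(bot.read_state()["moment"],[bot.read_state()["force"].round(1) for _ in range(3)])
```

```text
t 20.43 pos [0.5066 0.3069 0.1274] yaw_y 36.06 F [ 0.48 -0.89  3.39] open 0.111 tiltz [ 6.e-04  2.e-04 -1.e+00]
tool shift mm [-0.1 -0.   3.8]
[ 0.05715767 -0.06039366 -0.00986259] [array([0.6, 0.2, 3.9]), array([0.6, 0.2, 3.9]), array([0.6, 0.2, 3.9])]
```

View pics/c11.png

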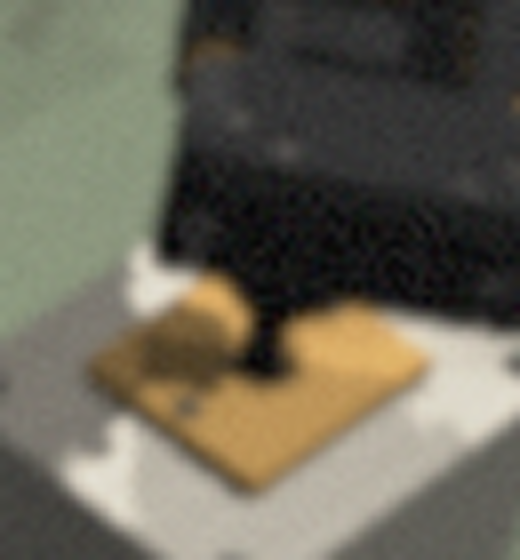

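The shank passes through the aperture at about (433,270), and the button is partly pressed at about 5.5 N. I'll continue in small steps until the force rises sharply at the stop.

servo_tool([
  [1, [0, 0, 0.7], 0],
  [1, [0, 0, 0], 0],
  [1, [0, 0, 0], 0],
])

```text
time_s: 20.85
position: [0.5066, 0.307, 0.1271]
tcp_rot: [[-0.589, 0.808, 0.001], [0.808, 0.589, 0.0], [-0.0, 0.001, -1.0]]
force: [-0.4, 0.2, 5.9]
opening: 0.114
```

servo_tool([
  [1, [0, 0, 0.5], 0],
  [1, [0, 0, 0], 0],
  [1, [0, 0, 0], 0],
])

```text
time_s: 21.22
position: [0.5067, 0.307, 0.127]
tcp_rot: [[-0.589, 0.808, 0.001], [0.808, 0.589, 0.0], [-0.0, 0.001, -1.0]]
force: [-0.2, -0.1, 8.6]
opening: 0.113
```

Run:
```python
from h import *
rel(.5066,.3068,.1236)
p,d=bot.capture("scene");cv2.imwrite("pics/s12.png",p)
q=cv2.imread("pics/s9.png");c=cv2.imread("pics/s5.png")
def prof(im,P,tag):
    # width of dark along lines across axis at heights h above assumed tip
    out=[]
    for h in np.arange(50,84,2):
        u,v=proj("scene",np.array(P)+[0,0,-.0796+h/1000])
        us=np.arange(u-12,u+12,.25);g=cv2.remap(im.max(2).astype(np.float32),us.astype(np.float32)[None],np.full((1,len(us)),v,np.float32),1)[0]
        out.append((int(h),round(float((g<60).sum()*.25),1)))
    print(tag,out)
prof(c,(.5231,-.1174,.1948),"lift");prof(q,(.508,.3043,.2105),"overlock");prof(p,(.5067,.307,.127),"now")
cv2.imwrite("pics/c12.png",cv2.resize(p[235:285,410:460],None,fx=11,fy=11,interpolation=2))
for h in (0,70,76): print(h,(proj("scene",np.array([.5067,.307,.127-.0796+h/1000]))-[410,235])*11)
```

```text
t 21.23 pos [0.5067 0.307  0.127 ] yaw_y 36.06 F [-0.16 -0.1   8.59] open 0.113 tiltz [ 1.1e-03  3.0e-04 -1.0e+00]
tool shift mm [-0.1 -0.1  3.4]
lift [(50, 2.0), (52, 2.0), (54, 2.2), (56, 2.2), (58, 2.2), (60, 2.2), (62, 2.8), (64, 4.2), (66, 6.2), (68, 8.5), (70, 9.2), (72, 9.5), (74, 10.0), (76, 10.5), (78, 11.0), (80, 11.2), (82, 11.8)]
overlock [(50, 4.0), (52, 4.0), (54, 4.0), (56, 4.0), (58, 4.2), (60, 5.8), (62, 8.2), (64, 9.8), (66, 11.8), (68, 13.5), (70, 14.5), (72, 15.0), (74, 15.5), (76, 19.5), (78, 20.0), (80, 20.5), (82, 21.2)]
now [(50, 3.8), (52, 3.0), (54, 2.8), (56, 3.0), (58, 3.2), (60, 4.2), (62, 7.0), (64, 10.0), (66, 15.8), (68, 16.8), (70, 17.5), (72, 18.2), (74, 19.8), (76, 22.0), (78, 24.0), (80, 24.0), (82, 24.0)]
0 [196.29160095 558.85563023]
70 [272.66370429 276.0213475 ]
76 [279.54494859 250.53754241]
```

View pics/c12.png

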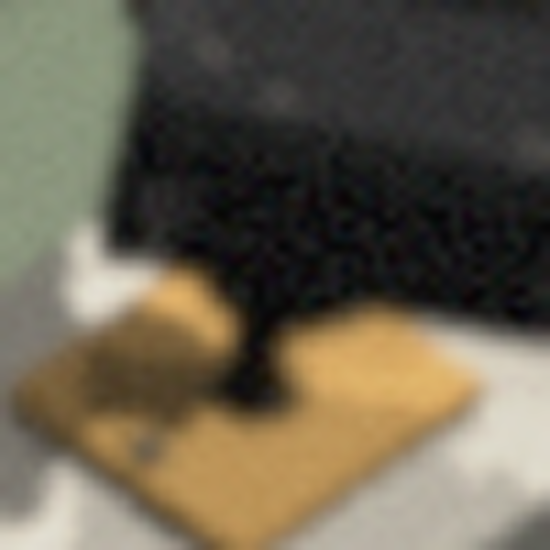

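The TCP height no longer changes (0.127) while the force rises, so the button is on its stop at about 10.5 N, well under 30 N. Holding for over 2 s.

servo_tool([
  [1, [0, 0, 0], 0],
  [1, [0, 0, 0], 0],
  [1, [0, 0, 0], 0],
  [1, [0, 0, 0], 0],
  [1, [0, 0, 0], 0],
])

```text
time_s: 21.9
position: [0.5067, 0.3069, 0.127]
tcp_rot: [[-0.589, 0.808, 0.001], [0.808, 0.589, 0.0], [-0.0, 0.001, -1.0]]
force: [-0.9, 0.6, 8.0]
opening: 0.113
```

servo_tool([
  [1, [0, 0, 0], 0],
  [1, [0, 0, 0], 0],
  [1, [0, 0, 0], 0],
  [1, [0, 0, 0], 0],
  [1, [0, 0, 0], 0],
])

```text
time_s: 22.52
position: [0.5066, 0.307, 0.127]
tcp_rot: [[-0.589, 0.808, 0.001], [0.808, 0.589, 0.0], [-0.0, 0.001, -1.0]]
force: [-0.8, -0.3, 6.7]
opening: 0.115
```

servo_tool([
  [1, [0, 0, 0], 0],
  [1, [0, 0, 0], 0],
  [1, [0, 0, 0], 0],
  [1, [0, 0, 0], 0],
  [1, [0, 0, 0], 0],
])

```text
time_s: 23.15
position: [0.5066, 0.307, 0.127]
tcp_rot: [[-0.589, 0.808, 0.001], [0.808, 0.589, 0.0], [-0.0, 0.001, -1.0]]
force: [-0.9, -0.5, 8.2]
opening: 0.115
```

servo_tool([
  [1, [0, 0, 0], 0],
  [1, [0, 0, 0], 0],
  [1, [0, 0, 0], 0],
  [1, [0, 0, 0], 0],
  [1, [0, 0, 0], 0],
])

```text
time_s: 23.78
position: [0.5066, 0.307, 0.127]
tcp_rot: [[-0.589, 0.808, 0.001], [0.808, 0.589, 0.0], [-0.0, 0.001, -1.0]]
force: [0.1, 0.1, 8.0]
opening: 0.113
```

servo_tool([
  [1, [0, 0, 0.4], 0],
  [1, [0, 0, 0], 0],
  [1, [0, 0, 0], 0],
  [1, [0, 0, 0], 0],
  [1, [0, 0, 0], 0],
])

```text
time_s: 24.4
position: [0.5067, 0.307, 0.1269]
tcp_rot: [[-0.589, 0.808, 0.001], [0.808, 0.589, 0.0], [-0.0, 0.001, -1.0]]
force: [-1.4, -0.1, 10.0]
opening: 0.113
```

The stop is firm, but it came about 3.4 mm higher than my geometry predicted. To be sure it's the button's full travel, I'll check the unloading curve and then press again.

servo_tool([
  [1, [0, 0, -3], 0],
  [1, [0, 0, 0], 0],
  [1, [0, 0, 0], 0],
])

```text
time_s: 24.78
position: [0.5065, 0.3069, 0.1285]
tcp_rot: [[-0.589, 0.808, 0.0], [0.808, 0.589, 0.0], [-0.0, 0.0, -1.0]]
force: [-0.1, -0.1, 2.6]
opening: 0.109
```

```bash
cat > f.py <<'E'
from h import *
F=[];
for _ in range(6):
    bot.capture("top");s=bot.read_state();F.append(s["force"][2])
print(s["time_s"],s["position"].round(4),np.mean(F).round(2),np.std(F).round(2))
E
python3 f.py
```

```text
25.075 [0.5065 0.3069 0.1286] 2.54 0.34
```

servo_tool([
  [1, [0, 0, -2], 0],
  [1, [0, 0, 0], 0],
  [1, [0, 0, 0], 0],
])

```text
time_s: 25.45
position: [0.5064, 0.3069, 0.1306]
tcp_rot: [[-0.589, 0.808, 0.0], [0.808, 0.589, 0.0], [-0.0, 0.0, -1.0]]
force: [1.1, 0.4, 1.5]
opening: 0.115
```

```bash
python3 f.py
```

```text
25.75 [0.5063 0.3068 0.1306] 1.23 0.45
```

servo_tool([
  [1, [0, 0, -2], 0],
  [1, [0, 0, 0], 0],
  [1, [0, 0, 0], 0],
])

```text
time_s: 26.12
position: [0.5058, 0.3066, 0.1324]
tcp_rot: [[-0.589, 0.808, -0.001], [0.808, 0.589, -0.0], [0.0, -0.001, -1.0]]
force: [0.1, -1.0, -0.2]
opening: 0.111
```

```bash
python3 f.py
```

```text
26.425 [0.5059 0.3067 0.1325] 0.14 0.73
```

servo_tool([
  [1, [0, 0, -3], 0],
  [1, [0, 0, 0], 0],
  [1, [0, 0, 0], 0],
])

```text
time_s: 26.8
position: [0.5059, 0.3067, 0.1354]
tcp_rot: [[-0.589, 0.808, -0.001], [0.808, 0.589, -0.0], [0.0, -0.001, -1.0]]
force: [-0.4, -0.4, -1.1]
opening: 0.112
```

```bash
python3 f.py
```

```text
27.1 [0.5062 0.3068 0.1356] -1.8 0.79
```

The unloading curve matches the button's spring: contact at about 0.1335, 0.6 N/mm, and 6 mm of travel to the stop at about 0.127. So it was fully down. Pressing again and holding.

servo_tool([
  [1, [0, 0, 2], 0],
  [1, [0, 0, 2], 0],
  [1, [0, 0, 2], 0],
  [1, [0, 0, 1], 0],
  [1, [0, 0, 1], 0],
])

```text
time_s: 27.72
position: [0.5065, 0.3069, 0.1279]
tcp_rot: [[-0.589, 0.808, 0.0], [0.808, 0.589, 0.0], [-0.0, 0.0, -1.0]]
force: [-0.5, -1.0, 3.1]
opening: 0.113
```

servo_tool([
  [1, [0, 0, 0.6], 0],
  [1, [0, 0, 0.5], 0],
  [1, [0, 0, 0.5], 0],
  [1, [0, 0, 0], 0],
  [1, [0, 0, 0], 0],
])

```text
time_s: 28.35
position: [0.5066, 0.307, 0.1271]
tcp_rot: [[-0.589, 0.808, 0.001], [0.808, 0.589, 0.0], [-0.0, 0.001, -1.0]]
force: [-1.1, -1.5, 8.3]
opening: 0.114
```

Fully down at about 10 N. Holding for more than 3 s.

servo_tool([
  [1, [0, 0, 0], 0],
  [1, [0, 0, 0], 0],
  [1, [0, 0, 0], 0],
  [1, [0, 0, 0], 0],
  [1, [0, 0, 0], 0],
])

```text
time_s: 28.98
position: [0.5066, 0.3069, 0.1271]
tcp_rot: [[-0.589, 0.808, 0.001], [0.808, 0.589, 0.0], [-0.0, 0.001, -1.0]]
force: [-0.9, -0.5, 6.4]
opening: 0.113
```

servo_tool([
  [1, [0, 0, 0], 0],
  [1, [0, 0, 0], 0],
  [1, [0, 0, 0], 0],
  [1, [0, 0, 0], 0],
  [1, [0, 0, 0], 0],
])

```text
time_s: 29.6
position: [0.5066, 0.307, 0.1271]
tcp_rot: [[-0.589, 0.808, 0.001], [0.808, 0.589, 0.0], [-0.0, 0.001, -1.0]]
force: [-1.9, 0.4, 7.6]
opening: 0.11
```

servo_tool([
  [1, [0, 0, 0], 0],
  [1, [0, 0, 0], 0],
  [1, [0, 0, 0], 0],
  [1, [0, 0, 0], 0],
  [1, [0, 0, 0], 0],
])

```text
time_s: 30.22
position: [0.5066, 0.3069, 0.1271]
tcp_rot: [[-0.589, 0.808, 0.001], [0.808, 0.589, 0.0], [-0.0, 0.001, -1.0]]
force: [-1.3, -1.0, 6.7]
opening: 0.113
```

servo_tool([
  [1, [0, 0, 0], 0],
  [1, [0, 0, 0], 0],
  [1, [0, 0, 0], 0],
  [1, [0, 0, 0], 0],
  [1, [0, 0, 0], 0],
])

```text
time_s: 30.85
position: [0.5066, 0.3069, 0.1271]
tcp_rot: [[-0.589, 0.808, 0.001], [0.808, 0.589, 0.0], [-0.0, 0.001, -1.0]]
force: [-1.9, -0.7, 7.2]
opening: 0.113
```

servo_tool([
  [1, [0, 0, 0], 0],
  [1, [0, 0, 0], 0],
  [1, [0, 0, 0], 0],
  [1, [0, 0, 0], 0],
  [1, [0, 0, 0], 0],
])

```text
time_s: 31.48
position: [0.5066, 0.3069, 0.1271]
tcp_rot: [[-0.589, 0.808, 0.001], [0.808, 0.589, 0.0], [-0.0, 0.001, -1.0]]
force: [-1.5, -0.2, 7.7]
opening: 0.113
```

Run:
```python
from h import *
p,d=bot.capture("scene");cv2.imwrite("pics/s20.png",p)
for n in("bright_key","padlock","screwdriver","spare_escutcheon"): print(n,[(np.round(r["bbox"]).tolist(),round(r["p"],2)) for r in bot.find_in("scene",n)[:2]])
rel(0,0,0)
print(bot.hand_in())
```

```text
bright_key [([370.0, 200.0, 380.0, 223.0], 0.85)]
padlock [([168.0, 180.0, 192.0, 205.0], 0.58), ([428.0, 261.0, 439.0, 272.0], 0.31)]
screwdriver [([181.0, 254.0, 274.0, 288.0], 0.81)]
spare_escutcheon [([297.0, 328.0, 342.0, 371.0], 0.78)]
t 31.73 pos [0.5066 0.3069 0.1271] yaw_y 36.06 F [-0.49  0.2   8.94] open 0.116 tiltz [ 9.e-04  3.e-04 -1.e+00]
tool shift mm [  50.1 -590.3  126.5]
the job is handed in; nothing more can be done
None
```

The job is handed in, with the gripper still holding the black key and the reset button held down; the hand-in gave no verdict.

- **Gauge:** I took the black key from its stand and slid its shank down the go-gauge bore until the collar touched (about 8 N). Then I drew it fully out.
- **Reset button:** I passed the shank through the escutcheon and pressed the button to its stop. I held it about 3 s, released it briefly to check the travel, then pressed again and held about 3 s before handing in at 31.7 s. The push was about 9–12 N, against the 30 N limit.
- **Last checks:** The fingers were still closed on the key, about 10 mm apart. The bright key, padlock, screwdriver and spare escutcheon showed in their starting places in the last scene picture; their boxes shifted by a few pixels at most, except that the screwdriver's grew to take in more of its blade.
- **One disagreement:** The button's stop came about 3.4 mm higher than my geometry predicted. The key may have slid slightly down in the grip; the pictures did not settle it. The force curve measured on release showed about 6 mm of travel with the stated spring forces, so I took it as fully down.

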